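# Close a plaster mould press evenly, crosswise

## Task

Close the open mould press straight ahead: push its four clamp nuts down crosswise and a little at a time so that the pale plywood board comes down evenly. Go round once pushing each nut about half-way, the red one first, then the one diagonally opposite, then the other two; then go round again in the same order until every nut is fully home and the board lies flat on the mould. Never let the board tip steeply, and leave the copper jug alone.

Things in the scene. Friction and masses are not known exactly. Their poses are not given: they have to be found in the camera images.
- red_top (a point): Red clamp nut of the open press: round capped knob, 44 mm wide, 44 tall, on a post at a corner of the pale board. Slides straight down under a push of about 5 to 10 N, stays where left (no spring-back), stops hard after 28 mm when the board is on the mould. Origin: centre of its flat top (the face to push): 162 mm above the table at the start (raised), 148 half-way, 134 home.
- opposite_top (a point): Blue clamp nut diagonally across the board from the red one (212 mm from it; the four stand in a 150 mm square); same size and behaviour as the red one. Origin: centre of its flat top (the face to push): 162 mm above the table at the start (raised), 148 half-way, 134 home.
- blue1_top (a point): One of the two other blue clamp nuts, next to the red one (150 mm from it); same size and behaviour. Origin: centre of its flat top (the face to push): 162 mm above the table at the start (raised), 148 half-way, 134 home.
- blue2_top (a point): The other blue clamp nut next to the red one; same size and behaviour. Origin: centre of its flat top (the face to push): 162 mm above the table at the start (raised), 148 half-way, 134 home.
- board: Pale plywood board, 200 x 200 x 12 mm, 50 mm pour hole in the middle, loose on four posts, on light springs under the nuts. Origin: centre of its underside, 106 mm above the table raised, 78 mm seated; z is its upward normal. One nut alone pushed fully tips it 7.5 degrees, half-way 4. (A finished press with a dark board and like nuts, all down, stands to the robot's left: not for use.)
- jug: Copper-coloured jug with a handle, 110 mm across, 150 mm tall, standing to the robot's right of the press; a bystander. Origin: centre of its underside.

How it is judged:
By the outcome, as a careful person would: the job done as asked, in the order asked, and still so for the second after the job is handed in, with the robot touching nothing.
It also fails if it takes over 62 s, if anything falls off the work surface, if the arm or the gripper's body presses on something with over 40 N, if the wrist force passes 120 N, or if a joint passes its speed limit or range.

## Robot

A 7-joint arm with a two-finger parallel gripper is mounted at the origin on the work surface. World frame = base frame: x ahead of the robot, y to its left, z up, the work surface at z = 0. Lengths are in m, angles in rad, forces in N, time in s.
With the tool pointing down it reaches from about 0.4 to 0.85 m from the base axis. Payload 4.5 kg.
Tool frame: the origin (TCP) lies between the finger pads; the fingertips stand 11 mm ahead of it and the grasp point (between the pads) lies 8 mm behind it (r.tip_reach is the distance from the TCP to the fingertips, in m); x points along the fingers, y is the direction in which the jaws open and shut, and the axes are right-handed (so a half turn about x gives the same grasp; the last joint's range is limited). The gripper opens to 88 mm and grips with 3 to 60 N. Pads are 18 mm wide; open, the fingers measure 123 mm over their backs; the gripper's body (75 mm by 187 mm) begins 45 mm behind the grasp point.
Start: joints at [1.185, 0.689, -0.195, 1.565, 0.157, 0.902, -0.215], TCP at [0.255, -0.571, 0.25] pointing down, gripper open.
Joint ranges: [-3.01, 3.01], [-0.46, 2.08], [-1.47, 1.51], [0.13, 2.56], [-1, 4.14], [0.04, 2.09], [-2.66, 2.66]. Speed limits (rad/s): [2.57, 2.57, 3.14, 3.14, 3.14, 3.14, 3.14].

## Interface

Orientations are given as a unit quaternion [x, y, z, w].
In Python, from plant import r gives the robot as it stands.
- The arm moves only by the tool drive_tool, never from a script. Its argument "deltas" is a list of rows, each a list of 3 entries, a list of its own where there are three numbers: the turn, a rotation vector about the tool's x, y, z in degrees, then the shift along the tool's x, y, z in cm, then the finger opening in cm, from 0 to 8.81. A call has 1 to 12 rows; each row shifts and turns the commanded pose from where the row before left it, along the tool's axes as they then stand; what a row does not reach is not made up. A row lasts 1/12 s, in which the tool goes at most 41.7 mm and 7.16 degrees, less where a joint would pass 70% of its speed; a pose out of reach is approached as far as the arm can. A call is refused whole if a number of a shift passes 4.17 or a number of a turn 7.16, either way. A call with a gripper value outside its range is refused whole. The fingers move at their own pace and stop on an object; "force" is the grip in N (left out, the last holds). Time passes only in rows, so rows that do not move let the fingers close. It gives the time, the measured TCP pose, the force and the opening at its end, in the units of the state.
- r.get_state(): the state, without advancing time (a new reading comes with each control period).
- r.snapshot(name): name is "side" or "top" or "wrist"; returns a dict with "color" (420x560x3 uint8, red, green, blue), "fov_y" (degrees; the focal length in pixels is half the picture's height over the tangent of half this angle, whatever the lens; pixels are square), "cx", "cy" (the principal point, pixels), "extrinsics" (4x4, takes a point from world to camera coordinates); the wrist camera has in their place "tool_from_camera" (4x4, takes a point from camera to tool coordinates, whose origin is the TCP and whose axes are the tool frame's). Camera axes: x right, y up, looking along -z (the intrinsics and any distortion apply to the point x, -y, -z); pixel columns grow to the right and rows downward; lengths in m; the calibration is good to about 2 mm. A picture is of the moment at which its call begins: read the wrist's pose just before it. There is no depth.
- r.finish_job(): hands the job in, once; it reports no verdict.
The state is a dict: "clock": time; "q": joint angles; "qd": joint speeds; "joint_torque": joint torques, N m; "tool_pos": TCP position; "eef_rot": TCP orientation; "contact_force": force on the tool from outside, world axes, zero at the start; "moment": the same for the moment, N m; "opening": opening from 0.0 (shut) to 1.0 (fully open).
Only numpy, scipy, OpenCV 4.12 (cv2) and the standard library are available. Lean on these libraries where they do the work, as an engineer would, in place of code of your own. Each camera call takes 0.05 s, during which the arm holds its last target. There are 200 camera calls.

## Working session

There is one attempt and no reset: what is moved stays moved. The work goes in short steps, Python scripts to look and compute and a tool call to move; the robot and the scene stay as the last step left them, time stands still between calls to the robot, and variables do not carry over. Pictures are saved under pics/ and viewed, about 8 in all and at most 12, crops included, and the job is handed in when it is done.

Besides the shell and the picture viewer there is one more tool, called after "Emit:" as name(argument=value, ...) on one line, values as JSON. drive_tool: Moves the arm, as the interface text tells. Its arguments: {"type":"object","properties":{"deltas":{"type":"array","items":{"type":"array"}},"force":{"type":"number"}},"required":["deltas"]}

```bash
mkdir -p pics; python3 - <<'E'
from plant import r
import cv2,pickle
print(r.get_state(), r.tip_reach)
for n in("top","side"):
    s=r.snapshot(n); cv2.imwrite(f"pics/{n}0.png",s["color"][:,:,::-1]); pickle.dump(s,open(f"{n}0.pkl","wb"))
    print(n,{k:v for k,v in s.items() if k!="color"})
E
```

```text
{'clock': 0.0, 'q': array([ 1.18478941,  0.68997606, -0.19449127,  1.56631479,  0.15733543,
        0.90250017, -0.21510474]), 'qd': array([ 9.28842984e-04,  2.39062054e-04, -1.36926995e-03, -7.06254041e-05,
       -1.16616069e-03,  8.19825633e-04,  8.41555844e-04]), 'joint_torque': array([-3.42036383e-04, -5.27561653e+01, -1.26719914e+00, -1.53427309e+01,
       -5.26539492e-02,  6.71208400e-03,  1.79470203e-04]), 'tool_pos': array([ 0.25443419, -0.57021309,  0.24892218]), 'eef_rot': array([-0.69138822, -0.14797298,  0.69177239, -0.14675587]), 'contact_force': array([-0.41506238,  0.21284302, -0.22585049]), 'moment': array([-0.05233083, -0.00218462,  0.02218377]), 'opening': 0.9994164429895762} 0.011
top {'fov_y': 57.03808317974463, 'cx': 277.27120847127287, 'cy': 214.28430112141046, 'extrinsics': array([[-0.02723924, -0.99962729,  0.00181577, -0.09501045],
       [ 0.97801548, -0.02627456,  0.20687041, -0.57562112],
       [-0.2067456 ,  0.00741084,  0.97836667, -0.8033323 ],
       [ 0.        ,  0.        ,  0.        ,  1.        ]])}
side {'fov_y': 46.78728977420583, 'cx': 271.60890691325636, 'cy': 213.52542398200058, 'extrinsics': array([[-0.9886697 , -0.14824592,  0.02356622,  0.53072284],
       [ 0.10765584, -0.5908669 ,  0.79955396, -0.2104793 ],
       [-0.10460611,  0.79303181,  0.60013174, -0.97385981],
       [ 0.        ,  0.        ,  0.        ,  1.        ]])}
```

View pics/top0.png

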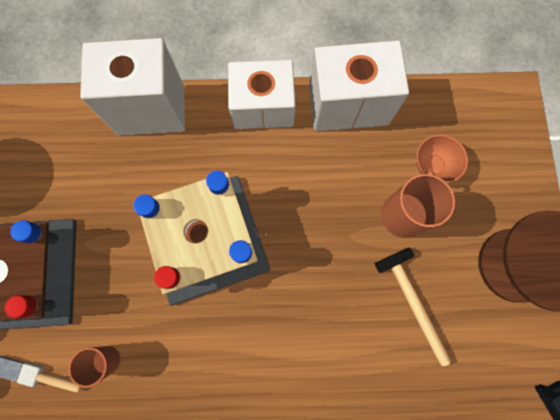

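View pics/side0.png

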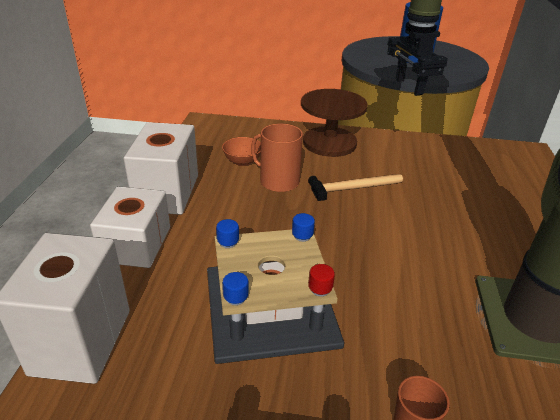

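The top view shows red at about (166,277), opposite blue at (217,182), and the other blues at (146,206) and (240,252). The jug is at (415,205), and the side view agrees. Next I'll enlarge both to locate the cap tops.

```bash
python3 - <<'E'
import cv2,numpy as np
a=cv2.imread("pics/top0.png")[160:310,120:270]; b=cv2.imread("pics/side0.png")[205:325,205:345]
a=cv2.resize(a,(600,600),interpolation=cv2.INTER_CUBIC)
cv2.imwrite("pics/topc.png",a)
E
```

```text
(no output)
```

View pics/topc.png

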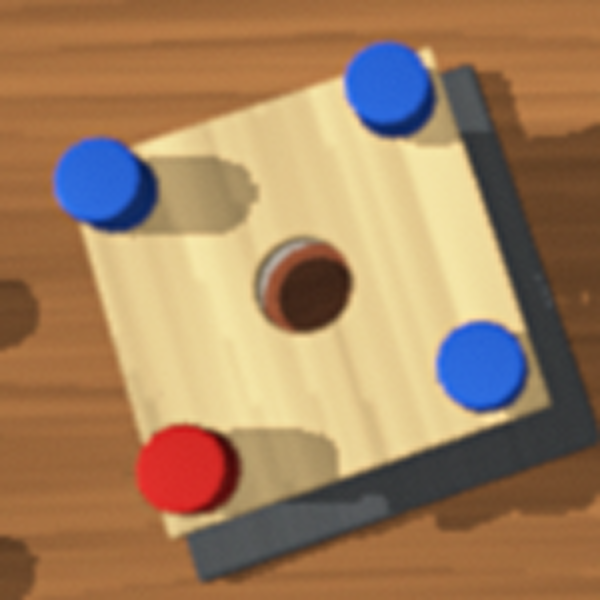

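Top-face centres in the crop: red (182,467), opposite (388,88), left blue (98,182) and right blue (481,365).

```bash
cat > h.py <<'E'
import numpy as np,pickle
def K(s): return 210/np.tan(np.radians(s["fov_y"]/2))
def back(s,u,v,z):
    E=s["extrinsics"];f=K(s);d=E[:3,:3].T@np.array([(u-s["cx"])/f,-(v-s["cy"])/f,-1]);c=-E[:3,:3].T@E[:3,3]
    return c+d*(z-c[2])/d[2]
def proj(s,p):
    E=s["extrinsics"];c=E[:3,:3]@p+E[:3,3];f=K(s);return np.array([s["cx"]-f*c[0]/c[2],s["cy"]+f*c[1]/c[2]])
E
python3 - <<'E'
from h import *
from plant import r
from scipy.spatial.transform import Rotation as R
t=pickle.load(open("top0.pkl","rb"));sd=pickle.load(open("side0.pkl","rb"))
c=np.array([(182,467),(388,88),(98,182),(481,365)])/4+[119.6,159.6]
P=np.array([back(t,u,v,.162) for u,v in c])
for n,p in zip("red opp left right".split(),P): print(n,p.round(4),"side px",proj(sd,p).round(1))
print([np.linalg.norm(P[i]-P[j]).round(4) for i,j in[(0,1),(2,3),(0,2),(0,3),(1,2),(1,3)]])
# square fit
m=P.mean(0); q=(P-m)[:,:2]@[1,1j]; b=np.array([1,-1,1j,-1j])*.106
for sg in(1,-1):
    bb=b if sg==1 else b.conj(); k=(bb.conj()@q); k/=abs(k); f=bb*k; print(sg,abs(f-q).max().round(4),[(m[0]+x.real).round(4) for x in f],[(m[1]+x.imag).round(4) for x in f],np.degrees(np.angle(k)))
st=r.get_state(); print(R.from_quat(st["eef_rot"]).as_matrix().round(3)); print(st["tool_pos"])
E
```

```text
red [0.4366 0.1066 0.162 ] side px [322.1 269.7]
opp [0.6214 0.0098 0.162 ] side px [229.4 223.8]
left [0.5769 0.1525 0.162 ] side px [236.8 278.4]
right [ 0.4813 -0.0357  0.162 ] side px [304.1 217.6]
[np.float64(0.2087), np.float64(0.2112), np.float64(0.1477), np.float64(0.1492), np.float64(0.1496), np.float64(0.1473)]
1 0.1932 [np.float64(0.6293), np.float64(0.4288), np.float64(0.4947), np.float64(0.5634)] [np.float64(0.0927), np.float64(0.0239), np.float64(0.1585), np.float64(-0.042)] 18.931056346164226
-1 0.0018 [np.float64(0.4348), np.float64(0.6233), np.float64(0.5776), np.float64(0.4805)] [np.float64(0.1069), np.float64(0.0097), np.float64(0.1525), np.float64(-0.0359)] 152.7167489820931
[[-0.001  0.408 -0.913]
 [ 0.001 -0.913 -0.408]
 [-1.    -0.002  0.   ]]
[ 0.25449262 -0.57025796  0.24900606]
```

Emit:
drive_tool(deltas=[[[0, 0, 0], [0, -1.75, -1.85], 0], [[0, 0, 0], [0, -1.75, -1.85], 0], [[0, 0, 0], [0, -1.75, -1.85], 0], [[0, 0, 0], [0, -1.75, -1.85], 0], [[0, 0, 0], [0, -1.75, -1.85], 0], [[0, 0, 0], [0, -1.75, -1.85], 0], [[0, 0, 0], [0, -1.75, -1.85], 0], [[0, 0, 0], [0, -1.75, -1.85], 0], [[0, 0, 0], [0, -1.75, -1.85], 0], [[0, 0, 0], [0, -1.75, -1.85], 0], [[0, 0, 0], [0, -1.75, -1.85], 0], [[0, 0, 0], [0, -1.75, -1.85], 0]], force=20)

```text
clock: 1.1
tool_pos: [0.372, -0.2872, 0.2496]
eef_rot: [-0.691, -0.147, 0.692, -0.147]
contact_force: [0.6, -0.1, -0.4]
opening: 0.113
```

Emit:
drive_tool(deltas=[[[0, 0, 0], [0, -1.75, -1.85], 0], [[0, 0, 0], [0, -1.75, -1.85], 0], [[0, 0, 0], [0, -1.75, -1.85], 0], [[0, 0, 0], [0, -1.75, -1.85], 0], [[0, 0, 0], [0, -1.75, -1.85], 0], [[0, 0, 0], [0, -1.75, -1.85], 0], [[0, 0, 0], [0, -1.75, -1.85], 0], [[0, 0, 0], [0, -1.75, -1.85], 0], [[0, 0, 0], [0, 0, 0], 0], [[0, 0, 0], [0, 0, 0], 0]])

```text
clock: 1.93
tool_pos: [0.4503, -0.0989, 0.2495]
eef_rot: [-0.691, -0.149, 0.691, -0.148]
contact_force: [-1.1, -0.5, -0.9]
opening: 0.001
```

Emit:
drive_tool(deltas=[[[0, 0, 0], [0, -2.16, -0.78], 0], [[0, 0, 0], [0, -2.16, -0.78], 0], [[0, 0, 0], [0, -2.16, -0.78], 0], [[0, 0, 0], [0, -2.16, -0.78], 0], [[0, 0, 0], [0, -2.16, -0.78], 0], [[0, 0, 0], [0, -2.16, -0.78], 0], [[0, 0, 0], [0, -2.16, -0.78], 0], [[0, 0, 0], [0, -2.16, -0.78], 0], [[0, 0, 0], [0, -2.16, -0.78], 0]])

```text
clock: 2.68
tool_pos: [0.4346, 0.105, 0.2496]
eef_rot: [-0.692, -0.146, 0.692, -0.147]
contact_force: [-1.2, -0.2, -0.5]
opening: 0.005
```

Emit:
drive_tool(deltas=[[[0, 0, 0], [1.5, 0, 0], 0], [[0, 0, 0], [1.5, 0, 0], 0], [[0, 0, 0], [1.5, 0, 0], 0], [[0, 0, 0], [1.5, 0, 0], 0], [[0, 0, 0], [0, 0, 0], 0], [[0, 0, 0], [0, 0, 0], 0]])

```text
clock: 3.18
tool_pos: [0.4344, 0.1044, 0.1894]
eef_rot: [-0.691, -0.146, 0.692, -0.147]
contact_force: [0.9, 0.3, -0.4]
opening: 0.009
```

```bash
python3 - <<'E'
from plant import r
import cv2,numpy as np
a=r.snapshot("wrist")["color"]; b=r.snapshot("side")["color"][180:390,180:460]
im=np.vstack([cv2.resize(a,(400,300)),cv2.resize(b,(400,300))])[:,:,::-1]
cv2.imwrite("pics/c1.png",im)
E
```

```text
(no output)
```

View pics/c1.png

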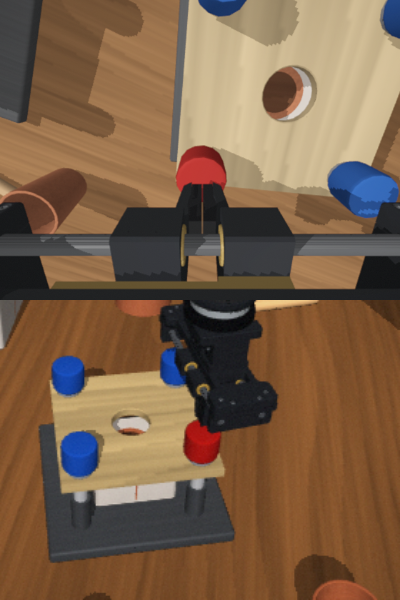

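The wrist view shows the closed tips over the red cap (around 200,165), and the side view agrees. Pushing red half-way.

Emit:
drive_tool(deltas=[[[0, 0, 0], [0.5, -0.2, -0.15], 0], [[0, 0, 0], [0.5, 0, 0], 0], [[0, 0, 0], [0.5, 0, 0], 0], [[0, 0, 0], [0.4, 0, 0], 0], [[0, 0, 0], [0.4, 0, 0], 0], [[0, 0, 0], [0.4, 0, 0], 0], [[0, 0, 0], [0.35, 0, 0], 0], [[0, 0, 0], [0, 0, 0], 0], [[0, 0, 0], [0, 0, 0], 0], [[0, 0, 0], [0, 0, 0], 0]])

```text
clock: 4.12
tool_pos: [0.4352, 0.1082, 0.159]
eef_rot: [-0.691, -0.147, 0.692, -0.147]
contact_force: [-0.7, 0.6, 0.6]
opening: 0.007
```

Emit:
drive_tool(deltas=[[[0, 0, 0], [-1.5, 0, 0], 0], [[0, 0, 0], [-1.5, 0, 0], 0], [[0, 0, 0], [-1.5, 0, 0], 0], [[0, 0, 0], [0, 2.36, -1.89], 0], [[0, 0, 0], [0, 2.36, -1.89], 0], [[0, 0, 0], [0, 2.36, -1.89], 0], [[0, 0, 0], [0, 2.36, -1.89], 0], [[0, 0, 0], [0, 2.36, -1.89], 0], [[0, 0, 0], [0, 2.36, -1.89], 0], [[0, 0, 0], [0, 2.36, -1.89], 0], [[0, 0, 0], [0, 0, 0], 0], [[0, 0, 0], [0, 0, 0], 0]])

```text
clock: 5.12
tool_pos: [0.6241, 0.0099, 0.2036]
eef_rot: [-0.692, -0.146, 0.692, -0.147]
contact_force: [-0.8, -0.4, 0.1]
opening: 0.003
```

```bash
python3 - <<'E'
from plant import r
import cv2,numpy as np
print(r.get_state()["tool_pos"])
a=r.snapshot("wrist")["color"]; b=r.snapshot("side")["color"][180:390,180:460]
im=np.vstack([cv2.resize(a,(400,300)),cv2.resize(b,(400,300))])[:,:,::-1]
cv2.imwrite("pics/c2.png",im)
E
```

```text
[0.62413542 0.00989284 0.20355136]
```

View pics/c2.png

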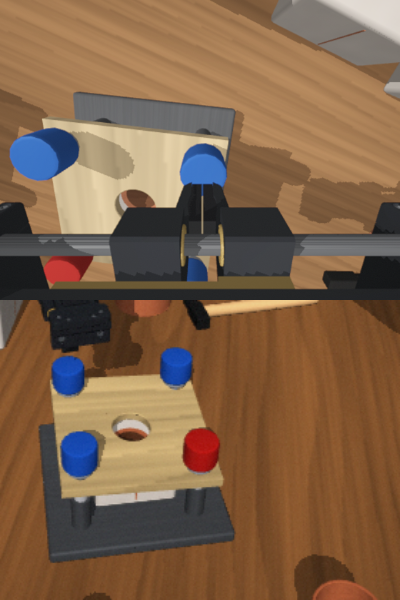

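Red is lower (side-view cap centre moved from about row 441 to 450), and the tips are over the opposite blue nut.

Emit:
drive_tool(deltas=[[[0, 0, 0], [1.0, 0, 0], 0], [[0, 0, 0], [1.0, 0, 0], 0], [[0, 0, 0], [0.5, 0, 0], 0], [[0, 0, 0], [0.4, 0, 0], 0], [[0, 0, 0], [0.4, 0, 0], 0], [[0, 0, 0], [0.4, 0, 0], 0], [[0, 0, 0], [0.4, 0, 0], 0], [[0, 0, 0], [0.36, 0, 0], 0], [[0, 0, 0], [0, 0, 0], 0], [[0, 0, 0], [0, 0, 0], 0], [[0, 0, 0], [0, 0, 0], 0]])

```text
clock: 6.13
tool_pos: [0.6238, 0.0113, 0.1596]
eef_rot: [0.692, 0.147, -0.691, 0.147]
contact_force: [0.7, -0.3, 0.5]
opening: 0.007
```

Emit:
drive_tool(deltas=[[[0, 0, 0], [-1.5, 0, 0], 0], [[0, 0, 0], [-1.5, 0, 0], 0], [[0, 0, 0], [-1.5, 0, 0], 0], [[0, 0, 0], [0, -2.48, -0.25], 0], [[0, 0, 0], [0, -2.48, -0.25], 0], [[0, 0, 0], [0, -2.48, -0.25], 0], [[0, 0, 0], [0, -2.48, -0.25], 0], [[0, 0, 0], [0, -2.48, -0.25], 0], [[0, 0, 0], [0, -2.48, -0.25], 0], [[0, 0, 0], [0, 0, 0], 0], [[0, 0, 0], [0, 0, 0], 0]])

```text
clock: 7.05
tool_pos: [0.5763, 0.1553, 0.2047]
eef_rot: [0.692, 0.149, -0.691, 0.148]
contact_force: [-0.3, -0.0, 0.4]
opening: 0.005
```

Emit:
drive_tool(deltas=[[[0, 0, 0], [1.0, 0, 0], 0], [[0, 0, 0], [1.0, 0, 0], 0], [[0, 0, 0], [0.5, 0, 0], 0], [[0, 0, 0], [0.4, 0, 0], 0], [[0, 0, 0], [0.4, 0, 0], 0], [[0, 0, 0], [0.4, 0, 0], 0], [[0, 0, 0], [0.4, 0, 0], 0], [[0, 0, 0], [0.4, 0, 0], 0], [[0, 0, 0], [0, 0, 0], 0], [[0, 0, 0], [0, 0, 0], 0], [[0, 0, 0], [0, 0, 0], 0]])

```text
clock: 7.97
tool_pos: [0.5769, 0.1544, 0.1596]
eef_rot: [0.692, 0.148, -0.691, 0.147]
contact_force: [0.6, 0.2, -0.0]
opening: 0.007
```

Emit:
drive_tool(deltas=[[[0, 0, 0], [-1.5, 0, 0], 0], [[0, 0, 0], [-1.5, 0, 0], 0], [[0, 0, 0], [-1.5, 0, 0], 0], [[0, 0, 0], [0, 1.92, 2.37], 0], [[0, 0, 0], [0, 1.92, 2.37], 0], [[0, 0, 0], [0, 1.92, 2.37], 0], [[0, 0, 0], [0, 1.92, 2.37], 0], [[0, 0, 0], [0, 1.92, 2.37], 0], [[0, 0, 0], [0, 1.92, 2.37], 0], [[0, 0, 0], [0, 1.92, 2.37], 0], [[0, 0, 0], [0, 0, 0], 0], [[0, 0, 0], [0, 0, 0], 0]])

```text
clock: 8.97
tool_pos: [0.4798, -0.0383, 0.2049]
eef_rot: [0.692, 0.146, -0.692, 0.146]
contact_force: [0.4, 0.7, 0.4]
opening: 0.002
```

Emit:
drive_tool(deltas=[[[0, 0, 0], [1.0, 0, 0], 0], [[0, 0, 0], [1.0, 0, 0], 0], [[0, 0, 0], [0.5, 0, 0], 0], [[0, 0, 0], [0.4, 0, 0], 0], [[0, 0, 0], [0.4, 0, 0], 0], [[0, 0, 0], [0.4, 0, 0], 0], [[0, 0, 0], [0.4, 0, 0], 0], [[0, 0, 0], [0.4, 0, 0], 0], [[0, 0, 0], [0, 0, 0], 0], [[0, 0, 0], [0, 0, 0], 0], [[0, 0, 0], [0, 0, 0], 0]])

```text
clock: 9.88
tool_pos: [0.4795, -0.0379, 0.1594]
eef_rot: [-0.691, -0.147, 0.692, -0.147]
contact_force: [-0.0, -0.3, 0.1]
opening: 0.002
```

Emit:
drive_tool(deltas=[[[0, 0, 0], [-1.5, 0, 0], 0], [[0, 0, 0], [-1.5, 0, 0], 0], [[0, 0, 0], [-1.5, 0, 0], 0], [[0, 0, 0], [0, -2.51, -0.31], 0], [[0, 0, 0], [0, -2.51, -0.31], 0], [[0, 0, 0], [0, -2.51, -0.31], 0], [[0, 0, 0], [0, -2.51, -0.31], 0], [[0, 0, 0], [0, -2.51, -0.31], 0], [[0, 0, 0], [0, -2.51, -0.31], 0], [[0, 0, 0], [0, 0, 0], 0], [[0, 0, 0], [0, 0, 0], 0]])

```text
clock: 10.8
tool_pos: [0.4351, 0.1088, 0.2046]
eef_rot: [-0.691, -0.148, 0.691, -0.148]
contact_force: [0.6, 0.2, -0.8]
opening: 0.006
```

```bash
python3 - <<'E'
from plant import r
import cv2,numpy as np
a=r.snapshot("wrist")["color"]; b=r.snapshot("side")["color"][180:390,180:460]
im=np.vstack([cv2.resize(a,(400,300)),cv2.resize(b,(400,300))])[:,:,::-1]
cv2.imwrite("pics/c3.png",im)
E
```

```text
(no output)
```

View pics/c3.png

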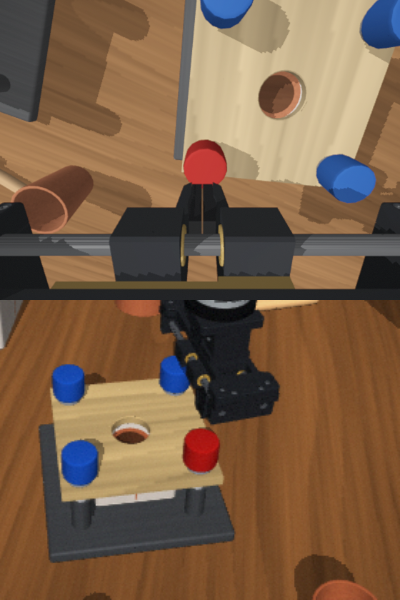

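All four are about half-way and the board is level. Second round: red home.

Emit:
drive_tool(deltas=[[[0, 0, 0], [1.5, 0, 0], 0], [[0, 0, 0], [1.5, 0, 0], 0], [[0, 0, 0], [1.0, 0, 0], 0], [[0, 0, 0], [0.4, 0, 0], 0], [[0, 0, 0], [0.4, 0, 0], 0], [[0, 0, 0], [0.4, 0, 0], 0], [[0, 0, 0], [0.4, 0, 0], 0], [[0, 0, 0], [0.3, 0, 0], 0], [[0, 0, 0], [0, 0, 0], 0], [[0, 0, 0], [0, 0, 0], 0]])

```text
clock: 11.73
tool_pos: [0.4359, 0.1072, 0.1459]
eef_rot: [0.692, 0.147, -0.691, 0.147]
contact_force: [0.6, 0.3, 0.6]
opening: 0.004
```

Emit:
drive_tool(deltas=[[[0, 0, 0], [0.1, 0, 0], 0], [[0, 0, 0], [0.05, 0, 0], 0], [[0, 0, 0], [0, 0, 0], 0], [[0, 0, 0], [0, 0, 0], 0]])

```text
clock: 12.07
tool_pos: [0.436, 0.1075, 0.1448]
eef_rot: [0.692, 0.147, -0.691, 0.147]
contact_force: [-1.2, -1.3, 7.5]
opening: 0.004
```

Emit:
drive_tool(deltas=[[[0, 0, 0], [0.05, 0, 0], 0], [[0, 0, 0], [0.05, 0, 0], 0], [[0, 0, 0], [0, 0, 0], 0], [[0, 0, 0], [0, 0, 0], 0]])

```text
clock: 12.4
tool_pos: [0.436, 0.1075, 0.1445]
eef_rot: [0.692, 0.147, -0.691, 0.147]
contact_force: [-1.1, -1.4, 15.7]
opening: 0.001
```

The force rises with no travel, so red is home. Next, the opposite nut.

Emit:
drive_tool(deltas=[[[0, 0, 0], [-2.2, 0, 0], 0], [[0, 0, 0], [-2, 0, 0], 0], [[0, 0, 0], [-2, 0, 0], 0], [[0, 0, 0], [0, 2.36, -1.89], 0], [[0, 0, 0], [0, 2.36, -1.89], 0], [[0, 0, 0], [0, 2.36, -1.89], 0], [[0, 0, 0], [0, 2.36, -1.89], 0], [[0, 0, 0], [0, 2.36, -1.89], 0], [[0, 0, 0], [0, 2.36, -1.89], 0], [[0, 0, 0], [0, 2.36, -1.89], 0], [[0, 0, 0], [0, 0, 0], 0], [[0, 0, 0], [0, 0, 0], 0]])

```text
clock: 13.4
tool_pos: [0.6244, 0.0096, 0.2048]
eef_rot: [0.692, 0.146, -0.692, 0.147]
contact_force: [-1.7, -0.4, 1.1]
opening: 0.004
```

Emit:
drive_tool(deltas=[[[0, 0, 0], [1.5, 0, 0], 0], [[0, 0, 0], [1.5, 0, 0], 0], [[0, 0, 0], [1.0, 0, 0], 0], [[0, 0, 0], [0.4, 0, 0], 0], [[0, 0, 0], [0.4, 0, 0], 0], [[0, 0, 0], [0.4, 0, 0], 0], [[0, 0, 0], [0.4, 0, 0], 0], [[0, 0, 0], [0.3, 0, 0], 0], [[0, 0, 0], [0.15, 0, 0], 0], [[0, 0, 0], [0, 0, 0], 0], [[0, 0, 0], [0, 0, 0], 0]])

```text
clock: 14.32
tool_pos: [0.6229, 0.0118, 0.1455]
eef_rot: [-0.691, -0.148, 0.692, -0.147]
contact_force: [-3.2, 1.1, 5.2]
opening: 0.005
```

Emit:
drive_tool(deltas=[[[0, 0, 0], [0.05, 0, 0], 0], [[0, 0, 0], [0.05, 0, 0], 0], [[0, 0, 0], [0, 0, 0], 0], [[0, 0, 0], [0, 0, 0], 0]])

```text
clock: 14.65
tool_pos: [0.6229, 0.0118, 0.1454]
eef_rot: [-0.691, -0.148, 0.692, -0.147]
contact_force: [-5.7, 1.3, 12.3]
opening: 0.007
```

Emit:
drive_tool(deltas=[[[0, 0, 0], [0.05, 0, 0], 0], [[0, 0, 0], [0.05, 0, 0], 0], [[0, 0, 0], [0, 0, 0], 0], [[0, 0, 0], [0, 0, 0], 0]])

```text
clock: 14.98
tool_pos: [0.623, 0.0118, 0.1453]
eef_rot: [-0.692, -0.148, 0.692, -0.147]
contact_force: [-7.3, -0.1, 18.4]
opening: 0.002
```

Emit:
drive_tool(deltas=[[[0, 0, 0], [-2.3, 0, 0], 0], [[0, 0, 0], [-2, 0, 0], 0], [[0, 0, 0], [-2, 0, 0], 0], [[0, 0, 0], [0, -2.48, -0.25], 0], [[0, 0, 0], [0, -2.48, -0.25], 0], [[0, 0, 0], [0, -2.48, -0.25], 0], [[0, 0, 0], [0, -2.48, -0.25], 0], [[0, 0, 0], [0, -2.48, -0.25], 0], [[0, 0, 0], [0, -2.48, -0.25], 0], [[0, 0, 0], [0, 0, 0], 0], [[0, 0, 0], [0, 0, 0], 0]])

```text
clock: 15.9
tool_pos: [0.5765, 0.1553, 0.2059]
eef_rot: [0.692, 0.149, -0.691, 0.148]
contact_force: [0.9, -0.3, 0.0]
opening: 0.001
```

Emit:
drive_tool(deltas=[[[0, 0, 0], [1.5, 0, 0], 0], [[0, 0, 0], [1.5, 0, 0], 0], [[0, 0, 0], [1.0, 0, 0], 0], [[0, 0, 0], [0.4, 0, 0], 0], [[0, 0, 0], [0.4, 0, 0], 0], [[0, 0, 0], [0.4, 0, 0], 0], [[0, 0, 0], [0.4, 0, 0], 0], [[0, 0, 0], [0.3, 0, 0], 0], [[0, 0, 0], [0.15, 0, 0], 0], [[0, 0, 0], [0, 0, 0], 0], [[0, 0, 0], [0, 0, 0], 0]])

```text
clock: 16.82
tool_pos: [0.5773, 0.1531, 0.1454]
eef_rot: [0.692, 0.147, -0.691, 0.147]
contact_force: [0.1, -1.8, 2.8]
opening: 0.006
```

Emit:
drive_tool(deltas=[[[0, 0, 0], [0.1, 0, 0], 0], [[0, 0, 0], [0.05, 0, 0], 0], [[0, 0, 0], [0, 0, 0], 0], [[0, 0, 0], [0, 0, 0], 0]])

```text
clock: 17.15
tool_pos: [0.5773, 0.1532, 0.1453]
eef_rot: [0.692, 0.147, -0.691, 0.147]
contact_force: [-3.4, -2.4, 13.6]
opening: 0.006
```

Emit:
drive_tool(deltas=[[[0, 0, 0], [0.05, 0, 0], 0], [[0, 0, 0], [0.05, 0, 0], 0], [[0, 0, 0], [0, 0, 0], 0], [[0, 0, 0], [0, 0, 0], 0]])

```text
clock: 17.48
tool_pos: [0.5773, 0.1532, 0.1452]
eef_rot: [0.692, 0.147, -0.691, 0.147]
contact_force: [-4.9, -3.4, 20.3]
opening: 0.003
```

Emit:
drive_tool(deltas=[[[0, 0, 0], [-2.4, 0, 0], 0], [[0, 0, 0], [-2, 0, 0], 0], [[0, 0, 0], [-2, 0, 0], 0], [[0, 0, 0], [0, 1.92, 2.37], 0], [[0, 0, 0], [0, 1.92, 2.37], 0], [[0, 0, 0], [0, 1.92, 2.37], 0], [[0, 0, 0], [0, 1.92, 2.37], 0], [[0, 0, 0], [0, 1.92, 2.37], 0], [[0, 0, 0], [0, 1.92, 2.37], 0], [[0, 0, 0], [0, 1.92, 2.37], 0], [[0, 0, 0], [0, 0, 0], 0], [[0, 0, 0], [0, 0, 0], 0]])

```text
clock: 18.48
tool_pos: [0.48, -0.0382, 0.2067]
eef_rot: [0.692, 0.146, -0.691, 0.146]
contact_force: [0.8, 0.8, 1.0]
opening: 0.006
```

Emit:
drive_tool(deltas=[[[0, 0, 0], [1.5, 0, 0], 0], [[0, 0, 0], [1.5, 0, 0], 0], [[0, 0, 0], [1.0, 0, 0], 0], [[0, 0, 0], [0.4, 0, 0], 0], [[0, 0, 0], [0.4, 0, 0], 0], [[0, 0, 0], [0.4, 0, 0], 0], [[0, 0, 0], [0.4, 0, 0], 0], [[0, 0, 0], [0.3, 0, 0], 0], [[0, 0, 0], [0.15, 0, 0], 0], [[0, 0, 0], [0, 0, 0], 0], [[0, 0, 0], [0, 0, 0], 0]])

```text
clock: 19.4
tool_pos: [0.4802, -0.0377, 0.1461]
eef_rot: [0.692, 0.147, -0.692, 0.147]
contact_force: [0.3, 0.5, 1.6]
opening: 0.005
```

Emit:
drive_tool(deltas=[[[0, 0, 0], [0.1, 0, 0], 0], [[0, 0, 0], [0.05, 0, 0], 0], [[0, 0, 0], [0, 0, 0], 0], [[0, 0, 0], [0, 0, 0], 0]])

```text
clock: 19.73
tool_pos: [0.4802, -0.0378, 0.1454]
eef_rot: [0.692, 0.147, -0.691, 0.147]
contact_force: [-1.9, 1.9, 10.3]
opening: 0.003
```

Press on a little, then retreat clear and look.

Emit:
drive_tool(deltas=[[[0, 0, 0], [0.1, 0, 0], 0], [[0, 0, 0], [0.05, 0, 0], 0], [[0, 0, 0], [0, 0, 0], 0], [[0, 0, 0], [0, 0, 0], 0]])

```text
clock: 20.07
tool_pos: [0.4802, -0.0379, 0.1451]
eef_rot: [0.692, 0.147, -0.691, 0.148]
contact_force: [-4.3, 1.5, 23.7]
opening: 0.007
```

Emit:
drive_tool(deltas=[[[0, 0, 0], [-2.5, 0, 0], 0], [[0, 0, 0], [-2.5, 0, 0], 0], [[0, 0, 0], [-2.5, 0, 0], 0], [[0, 0, 0], [-2.5, 0, 0], 0], [[0, 0, 0], [0, 1.75, 1.85], 0], [[0, 0, 0], [0, 1.75, 1.85], 0], [[0, 0, 0], [0, 1.75, 1.85], 0], [[0, 0, 0], [0, 1.75, 1.85], 0], [[0, 0, 0], [0, 1.75, 1.85], 0], [[0, 0, 0], [0, 1.75, 1.85], 0], [[0, 0, 0], [0, 1.75, 1.85], 0], [[0, 0, 0], [0, 1.75, 1.85], 0]])

```text
clock: 21.07
tool_pos: [0.4003, -0.2272, 0.2429]
eef_rot: [-0.691, -0.147, 0.692, -0.147]
contact_force: [0.2, -0.4, 0.3]
opening: 0.01
```

```bash
python3 - <<'E'
from plant import r
from h import *
import cv2
s=r.snapshot("side"); a=s["color"][190:370,180:380]; t=r.snapshot("top")["color"]
im=np.vstack([cv2.resize(a,(400,360),interpolation=2),cv2.resize(t[150:320,:500],(400,136))])[:,:,::-1].copy()
P=[(.436,.1075),(.623,.0105),(.577,.1535),(.4805,-.037)]
for x,y in P:
  for z,c in((.134,(0,255,0)),):
    u=(proj(s,np.array([x,y,z]))-[180,190])*2; print(u); cv2.circle(im,tuple(int(k) for k in u),2,c,-1)
im=cv2.resize(im,(640,794)) if 0 else im
cv2.imwrite("pics/c4.png",im); print(r.get_state()["tool_pos"],r.get_state()["contact_force"])
E
```

```text
[282.01421643 183.41148195]
[97.79044797 90.44396024]
[113.9829107 200.9746863]
[247.3831329  76.7322712]
[ 0.39866942 -0.23032254  0.24278977] [-0.31412653  0.39620401 -0.3084758 ]
```

View pics/c4.png

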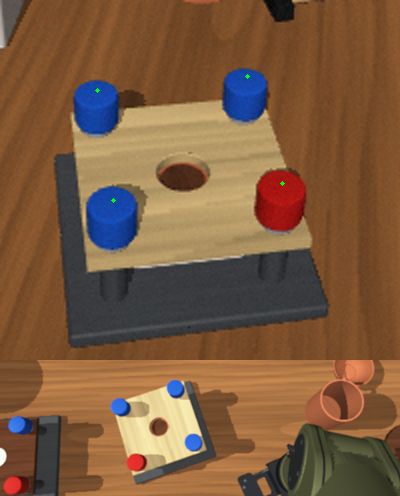

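The four caps' tops sit on the predicted home positions (green dots). The board lies flat on the mould and the jug hasn't moved. Handing in.

```bash
python3 -c "
from plant import r
print(r.finish_job(), r.get_state()['clock'])"
```

```text
the job is handed in; nothing more can be done
the job is handed in; nothing more can be done
```

The press is closed: I pushed all four clamp nuts home crosswise in two rounds and handed the job in at about 21 s of the 62 s allowed. Each round went red, diagonally opposite blue, left blue, then right blue.

- **First round:** I pushed each nut to a fingertip height of about 148 mm. A picture afterwards showed all four about half-way and the board level.
- **Second round:** I pushed each nut until the force rose to 16–24 N with almost no further travel. The fingertips stopped at 133.5–134.3 mm; home is 134 mm.
- **Last checks:** In the final side view the tops of all four caps match their calculated home positions, and the board lies flat on the mould. The top view shows the jug still upright in its place. The arm was clear of everything, with the force reading near zero.

No check failed or disagreed. The pushes left up to 7 N of sideways force on the tool, but the nuts still reached their stops.

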